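Put the mixed-up lids of a tea service back on their own pots

ROBOT

A 7-joint arm with a two-finger parallel gripper is mounted at the origin on the work surface. World frame = base frame: x ahead of the robot, y to its left, z up, the work surface at z = 0. Lengths are in m, angles in rad, forces in N, time in s.
With the tool pointing down it reaches from about 0.35 to 0.9 m from the base axis. Payload 8.1 kg.
Tool frame: the origin (TCP) lies at the centre of the arm's flange, where the gripper is bolted on; the fingertips stand 178 mm ahead of it and the grasp point (between the pads) lies 159 mm ahead of it; z points along the fingers, y is the direction in which the jaws open and shut (so a half turn about z gives the same grasp; the last joint's range is limited). The gripper opens to 92 mm and grips with 3 to 60 N. Pads are 19 mm wide; open, the fingers measure 130 mm over their backs; the gripper's body (75 mm by 190 mm) begins 47 mm behind the grasp point.
Start: joints at [-1.415, 0.434, 0.025, 1.573, -0.012, 1.134, -0.075], TCP at [0.16, 0.604, 0.405] pointing down, gripper open.
Joint ranges: [-2.62, 2.62], [-0.44, 2.09], [-1.27, 1.32], [0.08, 2.57], [-1.32, 4.46], [0.12, 2], [-2.74, 2.74]. Speed limits (rad/s): [2.22, 2.22, 3.01, 3.01, 3.14, 3.14, 3.14].

INTERFACE

Orientations are given as a rotation vector (axis times angle).
In Python, from cell import arm gives the robot as it stands. The module is installed in compiled form; this text tells all that it offers.
- The arm moves only by the tool move_arm, never from a script. Its argument "steps" is a list of rows, each a list of 4 numbers: the shift along the tool's x, y, z in mm, then the turn about the tool's z in rad. In form: [[x, y, z, twist], ...]. A call has 1 to 20 rows; each row is the pose to reach, as a shift and turn from the pose commanded when the call began, along the tool's axes at that moment; what a row does not reach only later rows make up. A row lasts 1/8 s, in which the tool goes at most 62.5 mm and 10.7 degrees, less where a joint would pass 70% of its speed; a pose out of reach is approached as far as the arm can. A call with a gripper value outside its range is refused whole. "grip" is the finger opening in mm, from 0 to 91.8, set as the call begins (left out, the last holds). The fingers move at their own pace and stop on an object; "grip_force" is the grip in N (left out, the last holds). Time passes only in rows, so rows that repeat a pose let the fingers close. It gives the time, the measured TCP pose, the force and the opening at its end, in the units of the state.
- arm.observe(): the state, without advancing time (a new reading comes with each control period).
- arm.get_image(name): name is "scene" or "top" or "wrist"; returns the picture (420x560x3 uint8, red, green, blue); there is no depth.
- arm.camera_info(name): a dict with "mtx" (3x3 intrinsics, pixels), "dist_coeffs" ([k1, k2, p1, p2, k3] as OpenCV has them; the pictures are not rectified), "pose" (4x4, takes a point from camera to world coordinates); the wrist camera has in their place "T_tool_cam" (4x4, takes a point from camera to tool coordinates, whose origin is the TCP and whose axes are the flange's). Camera axes: x right, y down, z forward; pixel columns grow to the right and rows downward; lengths in m; the calibration is good to about 2 mm. A picture is of the moment at which its call begins: read the wrist's pose just before it. camera_info takes no time and is no camera call.
- arm.sign_off(): hands the job in, once; it reports no verdict.
The state is a dict: "clock": time; "joints": joint angles; "dq": joint speeds; "joint_efforts": joint torques, N m; "position": TCP position; "ee_rot": TCP orientation; "force": force on the tool from outside, world axes, zero at the start; "ft_torque": the same for the moment, N m; "width": opening from 0.0 (shut) to 1.0 (fully open).
Only numpy, scipy, OpenCV 4.12 (cv2) and the standard library are available. Lean on these libraries where they do the work, as an engineer would, in place of code of your own. Each camera call takes 0.05 s, during which the arm holds its last target.

TASK

The lids of this tea service got mixed up after painting. Put each one back on its own pot: the tall lid with the pointed finial on the coffee pot, the wide domed lid with the round knob on the teapot, the flat lid with the broad button on the sugar bowl; use the empty saucer to park a lid while you swap them round. Set the lids down gently, do not drop them, each fully home in its mouth with the knob up, and leave the pots, the saucer and the painter's things standing where they are.

Things in the scene. Friction and masses are not known exactly. Their poses are not given: they have to be found in the camera images.
- tea_lid: Teapot's lid: the widest, low dome, round knob; starts on the coffee pot. White, 0.09 kg. Origin: centre of the plug's underside, z up to the knob. Plug 48 mm across, tapering to 40 at the bottom, 7 mm deep; flange 84 mm across (home: origin 7 mm below the pot's rim). Knob 24 mm across, upright-sided 30 to 40 mm above the origin, top at 45, foot of the knob at 23.
- coffee_lid: Coffee pot's lid: the smallest across and tallest, steep bell, pointed finial; starts on the sugar bowl. White, 0.09 kg. Origin: centre of the plug's underside, z up to the knob. Plug 48 mm across, tapering to 40 at the bottom, 7 mm deep; flange 68 mm across (home: origin 7 mm below the pot's rim). Finial 18 mm across, upright-sided 40 to 53 mm above the origin, point at 66, foot at 34.
- sugar_lid: Sugar bowl's lid: nearly flat, broad flat-topped button; starts on the teapot. White, 0.09 kg. Origin: centre of the plug's underside, z up to the knob. Plug 48 mm across, tapering to 40 at the bottom, 7 mm deep; flange 76 mm across (home: origin 7 mm below the pot's rim). Button 30 mm across, upright-sided 26 to 38 mm above the origin, flat top at 40; lid surface beside its stalk at 15.
- teapot: The teapot: the widest pot, a squat round belly 134 mm across. White, loose, 0.6 kg. Origin: centre of its foot's underside, on the table; z up, x to the spout (119 mm out), -x to the handle (112 mm out). Rim 105 mm above the origin; round mouth 60 mm across on the z axis, flat rim 84 mm across outside for the lid's flange.
- coffee_pot: The coffee pot: the tallest pot, a slim pear shape 102 mm across. White, loose, 0.55 kg. Origin: centre of its foot's underside, on the table; z up, x to the spout (104 mm out), -x to the handle (94 mm out). Rim 165 mm above the origin; round mouth 60 mm across on the z axis, flat rim 68 mm across outside for the lid's flange.
- sugar_bowl: The sugar bowl: the lowest and smallest, round, 106 mm across, with two small ears and no spout. White, loose, 0.35 kg. Origin: centre of its foot's underside, on the table; z up, ears along x and -x, 79 mm out. Rim 85 mm above the origin; round mouth 60 mm across on the z axis, flat rim 76 mm across outside for the lid's flange.
- saucer: Empty white saucer, the free spot: loose, 150 mm across, edge 18 mm high. Origin: centre of its underside, on the table, z up. Flat inner floor about 84 mm across, 5 mm above the origin: a parked lid stands on it with its plug.
- brush_jar: Bystander, leave alone: grey jar 76 mm across and 100 mm high full of paint brushes, their tips about 215 mm high, spread about 90 mm across. Origin: centre of its underside, z up.
- paint_jar: Bystander, leave alone: small amber glass jar with a white cap, 54 mm across, 55 mm high. Origin: centre of its underside, z up.
- painted_cup: Bystander, leave alone: painted teacup standing upside down on the table, 92 mm across, 58 mm high, handle to its +y. Origin: centre of its underside, z up.
There are look-alikes about, which are no part of the job. Leave any yellow look-alike of the sugar_lid alone. What is shaped like the tea_lid but yellow is not meant.

How it is judged:
On the way:
1. one lid lies parked in the saucer, plug down, let go of and at rest (((horizontal distance between tea_lid and saucer below 0.03 m and z of tea_lid in the frame of saucer below 0.01 m and angle between tea_lid's own z axis and vertical below 0.15 rad and contact force between the fingers and tea_lid below 0.1 N and linear speed of tea_lid below 0.02 m/s) or (horizontal distance between coffee_lid and saucer below 0.03 m and z of coffee_lid in the frame of saucer below 0.01 m and angle between coffee_lid's own z axis and vertical below 0.15 rad and contact force between the fingers and coffee_lid below 0.1 N and linear speed of coffee_lid below 0.02 m/s) or (horizontal distance between sugar_lid and saucer below 0.03 m and z of sugar_lid in the frame of saucer below 0.01 m and angle between sugar_lid's own z axis and vertical below 0.15 rad and contact force between the fingers and sugar_lid below 0.1 N and linear speed of sugar_lid below 0.02 m/s))), for 0.3 s.
At the end, for the whole second after the job is handed in: Each lid sits on its own pot: axis within 8 mm of the pot's, height within 3 mm of fully home, upright within 0.1 rad, let go of and at rest; the pots upright within 0.1 rad and within 40 mm of where they stood (horizontal distance between tea_lid and teapot below 0.008 m and z of tea_lid in the frame of teapot between 0.095 and 0.101 m and angle between each of tea_lid, teapot, coffee_lid, coffee_pot, sugar_lid, sugar_bowl's own z axis and vertical below 0.1 rad and distance of each of teapot, coffee_pot, sugar_bowl from where it was at the start of the episode below 0.04 m and contact force between the fingers and tea_lid below 0.1 N and linear speed of each of tea_lid, coffee_lid, sugar_lid below 0.02 m/s and horizontal distance between coffee_lid and coffee_pot below 0.008 m and z of coffee_lid in the frame of coffee_pot between 0.155 and 0.161 m and contact force between the fingers and coffee_lid below 0.1 N and horizontal distance between sugar_lid and sugar_bowl below 0.008 m and z of sugar_lid in the frame of sugar_bowl between 0.075 and 0.081 m and contact force between the fingers and sugar_lid below 0.1 N); the robot touches nothing.
It fails at once if a pot or the saucer is shoved more than 40 mm or tipped more than 0.35 rad (distance of any of teapot, coffee_pot, sugar_bowl, saucer from where it was at the start of the episode above 0.04 m or angle between any of teapot, coffee_pot, sugar_bowl, saucer's own z axis and vertical above 0.35 rad).
It fails at once if a bystander (brush jar, paint jar, painted cup) is moved more than 30 mm (distance of any of brush_jar, paint_jar, painted_cup from where it was at the start of the episode above 0.03 m).
It fails at once if a lid is dropped (falls freely faster than 0.7 m/s, about 25 mm) ((contact force between the fingers and tea_lid below 0.05 N and linear speed of tea_lid above 0.7 m/s) or (contact force between the fingers and coffee_lid below 0.05 N and linear speed of coffee_lid above 0.7 m/s) or (contact force between the fingers and sugar_lid below 0.05 N and linear speed of sugar_lid above 0.7 m/s)).
It also fails if it takes over 120 s, if anything falls off the work surface, if the arm or the gripper's body presses on something with over 40 N, if the wrist force passes 120 N, or if a joint passes its speed limit or range.

## Working session

There is one attempt and no reset: what is moved stays moved. The work goes in short steps, Python scripts to look and compute and a tool call to move; the robot and the scene stay as the last step left them, time stands still between calls to the robot, and variables do not carry over. Pictures are saved under pics/ and viewed, and the job is handed in when it is done.

Besides the shell and the picture viewer there is one more tool, called by a JSON object that holds its "name" and its "arguments". move_arm: Moves the arm, as the interface text tells. Its arguments: {"type":"object","properties":{"steps":{"type":"array"},"grip":{"type":"number"},"grip_force":{"type":"number"}},"required":["steps"]}

```bash
mkdir -p pics; python3 - <<'E'
from cell import arm
import cv2,numpy as np
s=arm.observe();print({k:np.round(v,3) for k,v in s.items()})
for n in ["scene","top","wrist"]:
    im=arm.get_image(n);cv2.imwrite(f"pics/{n}0.png",im[:,:,::-1])
    ci=arm.camera_info(n);print(n,{k:np.round(v,4).tolist() for k,v in ci.items()})
E
```

```text
{'clock': np.float64(0.0), 'joints': array([-1.415,  0.435,  0.025,  1.574, -0.012,  1.134, -0.075]), 'dq': array([-0.001, -0.001,  0.   , -0.001,  0.001, -0.001,  0.001]), 'joint_efforts': array([ 1.0000e-03, -6.6787e+01,  9.8600e-01, -3.1446e+01, -6.0000e-02,
        4.3000e-02,  0.0000e+00]), 'position': array([0.16 , 0.604, 0.404]), 'ee_rot': array([-4.050e-01, -3.115e+00,  2.000e-03]), 'force': array([ 0.283,  0.159, -0.891]), 'ft_torque': array([ 0.027, -0.005, -0.053]), 'width': np.float64(1.002)}
scene {'mtx': [[490.4308, 0.0, 283.5945], [0.0, 490.4308, 209.5388], [0.0, 0.0, 1.0]], 'dist_coeffs': [-0.0878, 0.0, 0.0, 0.0, 0.0], 'pose': [[-0.7996, 0.504, -0.3267, 1.1062], [0.6006, 0.6772, -0.4251, 0.6136], [0.007, -0.5361, -0.8441, 1.462], [0.0, 0.0, 0.0, 1.0]]}
top {'mtx': [[451.5371, 0.0, 285.7182], [0.0, 451.5371, 213.464], [0.0, 0.0, 1.0]], 'dist_coeffs': [0.0412, 0.0, 0.0, 0.0, 0.0], 'pose': [[0.002, -0.9867, 0.1624, 0.4132], [-1.0, -0.0008, 0.0076, -0.0574], [-0.0074, -0.1624, -0.9867, 1.3637], [0.0, 0.0, 0.0, 1.0]]}
wrist {'mtx': [[289.169, 0.0, 284.8362], [0.0, 289.169, 208.2804], [0.0, 0.0, 1.0]], 'dist_coeffs': [-0.0429, 0.0, 0.0, 0.0, 0.0], 'T_tool_cam': [[-0.0007, -0.9621, -0.2725, 0.0733], [1.0, -0.0004, -0.0011, 0.0003], [0.0009, -0.2725, 0.9621, 0.0216], [0.0, 0.0, 0.0, 1.0]]}
```

View pics/scene0.png

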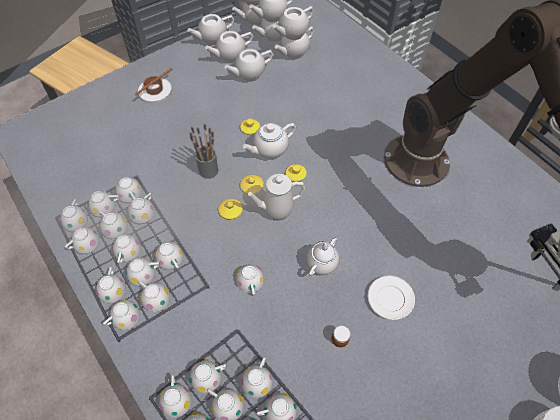

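View pics/top0.png

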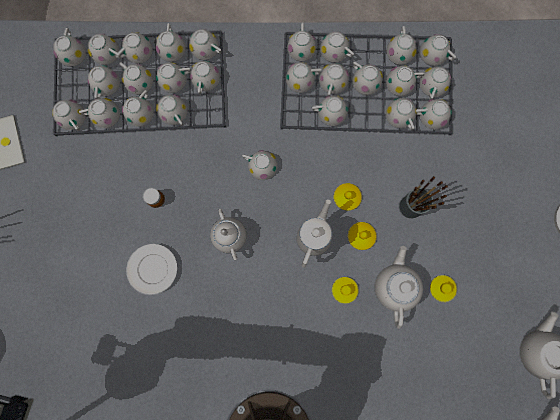

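View pics/wrist0.png

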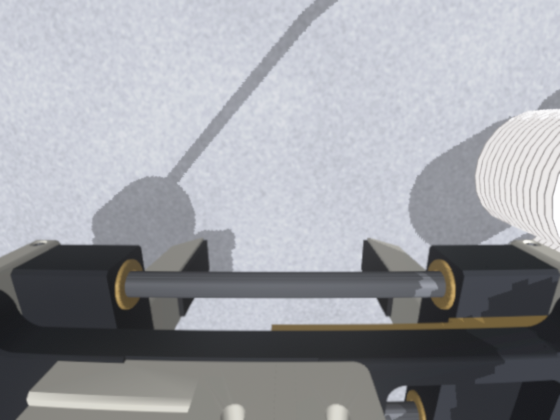

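The top view shows saucer (152,269), sugar bowl (228,233), coffee pot (315,233), teapot (402,288), with yellow decoys next to the pots. I'll zoom in to pick the points.

```bash
python3 - <<'E'
import cv2
t=cv2.imread('pics/top0.png')
a=cv2.resize(t[180:310,120:270],None,fx=4,fy=4,interpolation=cv2.INTER_CUBIC);cv2.imwrite('pics/t_a.png',a)
a=cv2.resize(t[180:330,280:470],None,fx=4,fy=4,interpolation=cv2.INTER_CUBIC);cv2.imwrite('pics/t_b.png',a)
s=cv2.imread('pics/scene0.png')
a=cv2.resize(s[110:290,200:350],None,fx=3.3333,fy=3.3333,interpolation=cv2.INTER_CUBIC);cv2.imwrite('pics/s_a.png',a)
E
```

```text
(no output)
```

View pics/t_a.png

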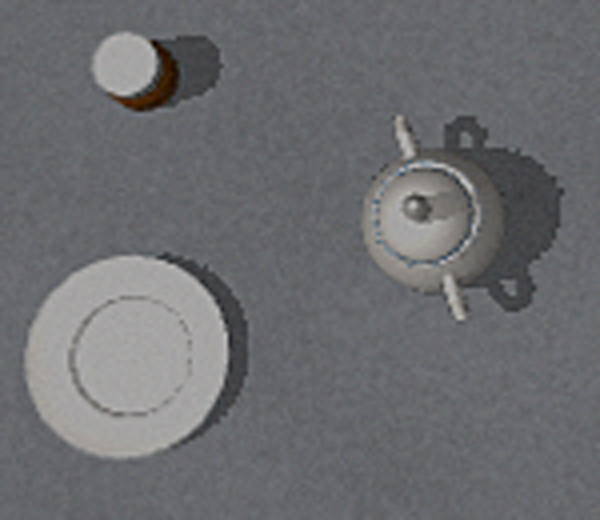

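View pics/t_b.png

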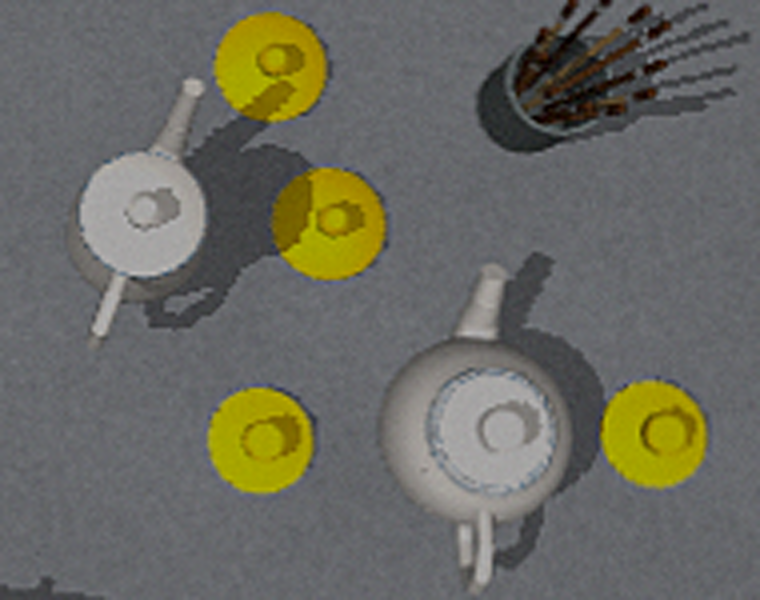

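View pics/s_a.png

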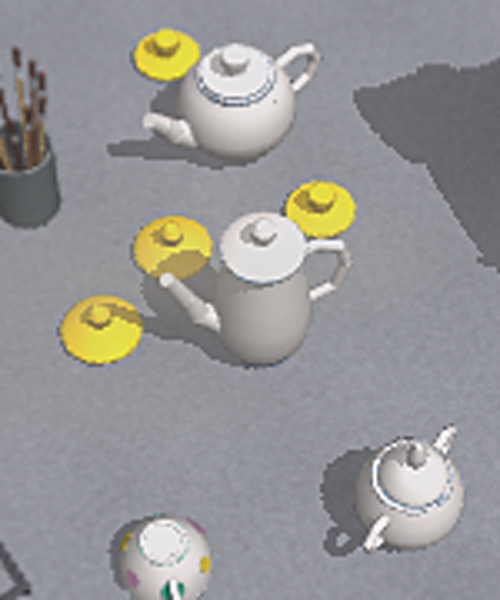

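```bash
cat > h.py <<'E'
from cell import arm
import cv2,numpy as np
from scipy.spatial.transform import Rotation as R
def ray(name,uv,pose=None):
    ci=arm.camera_info(name)
    p=cv2.undistortPoints(np.array([[uv]],float),ci["mtx"],np.array(ci["dist_coeffs"]))[0,0]
    T=np.array(ci["pose"]) if pose is None else pose
    return T[:3,3],T[:3,:3]@np.array([p[0],p[1],1])
def atz(name,uv,z,pose=None):
    c,d=ray(name,uv,pose);return (c+d*(z-c[2])/d[2])
def wpose(s):
    T=np.eye(4);T[:3,:3]=R.from_rotvec(s["ee_rot"]).as_matrix();T[:3,3]=s["position"]
    return T@np.array(arm.camera_info("wrist")["T_tool_cam"])
def wproj(s,P):
    ci=arm.camera_info("wrist");T=np.linalg.inv(wpose(s))
    P=np.atleast_2d(np.array(P,float))
    return cv2.projectPoints(P,cv2.Rodrigues(T[:3,:3])[0],T[:3,3],ci["mtx"],np.array(ci["dist_coeffs"]))[0][:,0]
def shift(s,d): # world delta -> tool mm
    return R.from_rotvec(s["ee_rot"]).as_matrix().T@np.array(d)*1000
E
python3 - <<'E'
from h import *
A=lambda u,v:((u+.5)/4-.5+120,(v+.5)/4-.5+180)
B=lambda u,v:((u+.5)/4-.5+280,(v+.5)/4-.5+180)
S=lambda u,v:((u+.5)*.3-.5+200,(v+.5)*.3-.5+110)
for n,uv,z,sc in [("sugar rim",A(427,213),.086,S(411,477)),("finial",A(416,207),.138,S(417,455)),("coffee rim",B(143,214),.168,S(263,248)),("tea knob",B(146,208),.202,S(263,228)),
 ("teapot rim",B(494,431),.106,S(236,76)),("sugar button",B(503,428),.138,S(231,60)),("saucer floor",A(131,355),.006,(391,297)),("saucer out",A(127,356),.018,(391,297)),
 ("Y1",B(266,439),.04,S(321,192)),("Y2",B(278,60),.043,S(98,316)),("Y3",B(340,219),.043,S(170,233)),("Y4",B(666,433),.04,S(166,43)),("paintjar",A(125,64),.055,(342,332)),("cup",(263,157),.058,S(163,540))]:
    print(n,atz("top",uv,z).round(4)[:2],atz("scene",sc,z).round(4)[:2])
for n,uv in [("coffee spout",B(193,87)),("coffee handle",B(96,338)),("tea spout",B(492,272)),("tea handle",B(478,590)),("ear",A(401,120)),("ear",A(460,315)),("brush",B(560,60))]:
    print(n,atz("top",uv,.12).round(3))
E
```

```text
sugar rim [0.5673 0.1213] [0.5711 0.1238]
finial [0.5652 0.1217] [0.5726 0.128 ]
coffee rim [ 0.557  -0.1273] [ 0.56   -0.1259]
tea knob [ 0.5568 -0.1273] [ 0.5604 -0.1252]
teapot rim [ 0.4157 -0.3691] [ 0.4199 -0.3642]
sugar button [ 0.4176 -0.3672] [ 0.4271 -0.3627]
saucer floor [0.4704 0.3503] [0.4666 0.3484]
saucer out [0.4692 0.3496] [0.4718 0.3506]
Y1 [ 0.4094 -0.2218] [ 0.4105 -0.2214]
Y2 [ 0.6876 -0.2361] [ 0.6956 -0.23  ]
Y3 [ 0.5686 -0.2789] [ 0.5753 -0.2725]
Y4 [ 0.4152 -0.5077] [ 0.422  -0.5016]
paintjar [0.6817 0.3508] [0.6807 0.3506]
cup [0.7992 0.0209] [0.7901 0.0257]
coffee spout [ 0.652 -0.166  0.12 ]
coffee handle [ 0.477 -0.097  0.12 ]
tea spout [ 0.523 -0.369  0.12 ]
tea handle [ 0.311 -0.35   0.12 ]
ear [0.629 0.136 0.12 ]
ear [0.493 0.092 0.12 ]
brush [ 0.672 -0.422  0.12 ]
```

Top and scene agree to about 5 mm. I'll park the coffee lid first, since it is nearest. The next step is to hover over the sugar bowl and refine with the wrist camera.

```bash
python3 - <<'E'
from h import *
s=arm.observe()
print(shift(s,np.array([.568,.1225,.43])-s["position"]))
E
```

```text
[-517.72733925 -361.04077419  -25.37059921]
```

{"name": "move_arm", "arguments": {"steps": [[-130, -90, -15, 0], [-260, -180, -20, 0], [-390, -270, -25, 0], [-518, -361, -25, 0], [-518, -361, -25, 0], [-518, -361, -25, 0], [-518, -361, -25, 0], [-518, -361, -25, 0], [-518, -361, -25, 0], [-518, -361, -25, 0], [-518, -361, -25, 0], [-518, -361, -25, 0], [-518, -361, -25, 0], [-518, -361, -25, 0], [-518, -361, -25, 0], [-518, -361, -25, 0]], "grip": 60}}

```text
clock: 2.15
position: [0.5681, 0.123, 0.4298]
ee_rot: [0.404, 3.115, 0.0]
force: [0.1, -0.1, 0.5]
width: 0.654
```

```bash
cat > snap.py <<'E'
import sys
from h import *
s=arm.observe();im=arm.get_image("wrist");cv2.imwrite(f"pics/{sys.argv[1]}.png",im[:,:,::-1])
print(s["clock"],s["position"].round(4),s["ee_rot"].round(3),s["joints"].round(2),s["force"].round(1),s["width"])
np.savez(f"pics/{sys.argv[1]}.npz",position=s["position"],ee_rot=s["ee_rot"])
E
python3 snap.py w1
```

```text
2.15 [0.5681 0.123  0.4298] [0.404 3.115 0.   ] [-0.52  0.35  0.29  1.67 -0.11  1.15  1.11] [ 0.1 -0.1  0.5] 0.6536674417205567
```

View pics/w1.png

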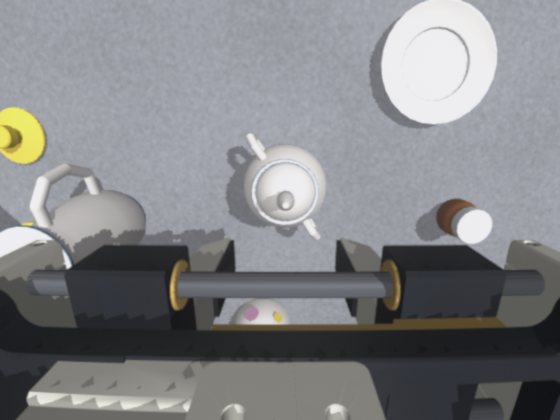

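```bash
python3 - <<'E'
import cv2
t=cv2.imread('pics/w1.png')
cv2.imwrite('pics/w1a.png',cv2.resize(t[130:250,230:350],None,fx=5,fy=5,interpolation=cv2.INTER_CUBIC))
cv2.imwrite('pics/w1b.png',cv2.resize(t[0:130,370:510],None,fx=4,fy=4,interpolation=cv2.INTER_CUBIC))
E
```

```text
(no output)
```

View pics/w1a.png

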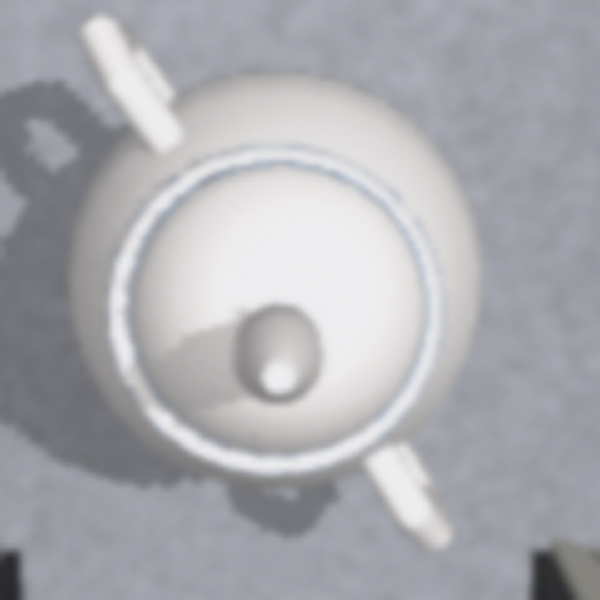

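View pics/w1b.png

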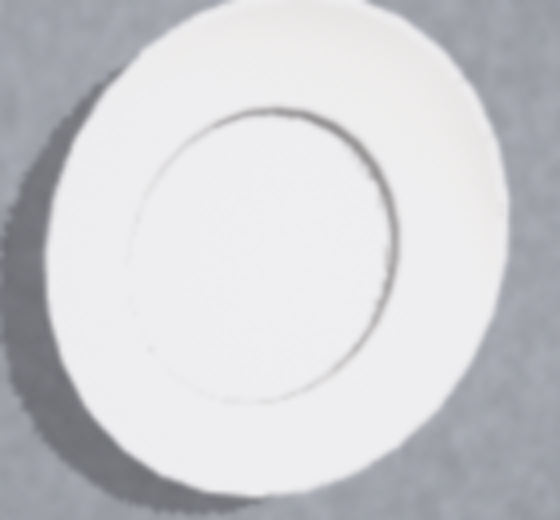

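```bash
cat >> h.py <<'E'
def W(name,u,v,x0,y0,f,z):
    s=np.load(f"pics/{name}.npz");s={k:s[k] for k in s.files}
    return atz("wrist",((u+.5)/f-.5+x0,(v+.5)/f-.5+y0),z,wpose(s)).round(4)[:2]
E
python3 - <<'E'
from h import *
print(W("w1",276,311,230,130,5,.085),W("w1",276,380,230,130,5,.143),W("w1",279,335,230,130,5,.12))
print(W("w1",263,255,370,0,4,.006),W("w1",277,244,370,0,4,.018))
E
```

```text
[0.5669 0.1233] [0.5674 0.1232] [0.5643 0.1246]
[0.4691 0.3504] [0.4678 0.349 ]
```

Sugar bowl at (0.567, 0.123), saucer at (0.469, 0.350). Descending onto the finial.

{"name": "move_arm", "arguments": {"steps": [[1, 0, 40, 0], [1, 0, 80, 0], [1, 0, 110, 0], [1, 0, 130, 0], [1, 0, 137, 0], [1, 0, 137, 0]], "grip": 40}}

```text
clock: 2.95
position: [0.5674, 0.1229, 0.2928]
ee_rot: [-0.406, -3.115, 0.0]
force: [-0.4, -0.4, 0.1]
width: 0.434
```

```bash
python3 snap.py w2
```

```text
2.95 [0.5674 0.1229 0.2928] [-0.406 -3.115  0.   ] [-0.49  0.48  0.26  1.83 -0.16  0.85  1.16] [-0.4 -0.4  0.1] 0.43386970480774717
```

View pics/w2.png

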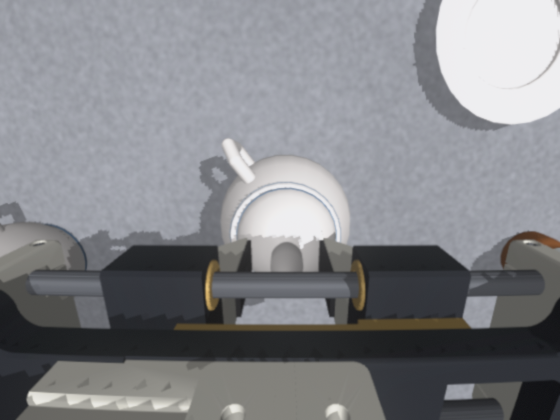

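The finial is centred between the pads (~288,262). Closing.

{"name": "move_arm", "arguments": {"steps": [[0, 0, 0, 0], [0, 0, 0, 0], [0, 0, 0, 0], [0, 0, 0, 0], [0, 0, 0, 0], [0, 0, 0, 0]], "grip": 5, "grip_force": 15}}

```text
clock: 3.75
position: [0.5675, 0.1229, 0.2932]
ee_rot: [0.405, 3.115, 0.001]
force: [-0.8, -0.2, 5.1]
width: 0.191
```

```bash
python3 - <<'E'
from h import *
s=arm.observe();print(s["width"],s["force"],s["position"])
print(shift(s,np.array([.469,.350,.42])-s["position"]))
E
```

```text
0.19101385298907114 [-0.77818012 -0.16843636  5.10399708] [0.567501   0.12289178 0.29318625]
[ 153.29167685  194.38350377 -126.80312137]
```

{"name": "move_arm", "arguments": {"steps": [[0, 0, -8, 0], [0, 0, -25, 0], [0, 0, -50, 0], [0, 0, -80, 0], [10, 13, -100, 0], [30, 39, -107, 0], [55, 70, -107, 0], [80, 102, -107, 0], [105, 133, -107, 0], [130, 165, -107, 0], [147, 186, -107, 0], [153, 194, -107, 0], [153, 194, -107, 0], [153, 194, -107, 0]]}}

```text
clock: 5.5
position: [0.4699, 0.3481, 0.4]
ee_rot: [0.409, 3.114, -0.001]
force: [-0.0, -0.6, -0.8]
width: 0.19
```

```bash
python3 snap.py w3
```

```text
5.5 [0.4699 0.3481 0.4   ] [ 4.090e-01  3.114e+00 -1.000e-03] [-0.88  0.37  0.21  1.69 -0.09  1.08  0.66] [-0.  -0.6 -0.8] 0.1903069372595612
```

View pics/w3.png

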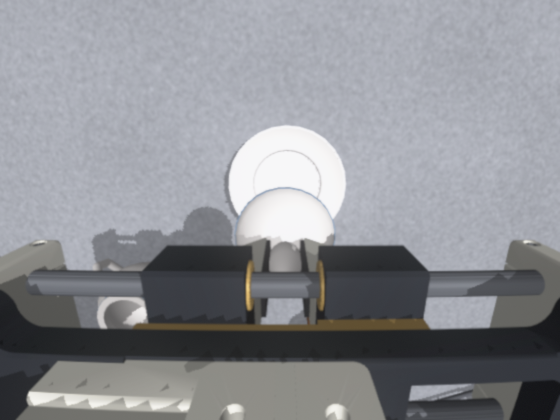

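{"name": "move_arm", "arguments": {"steps": [[0, 2, 40, 0], [0, 2, 85, 0], [0, 2, 125, 0], [0, 2, 150, 0], [0, 2, 165, 0], [0, 2, 172, 0], [0, 2, 175, 0], [0, 2, 177, 0], [0, 2, 178, 0], [0, 2, 179, 0], [0, 2, 179, 0]]}}

```text
clock: 6.92
position: [0.4696, 0.3516, 0.2209]
ee_rot: [0.405, 3.115, 0.0]
force: [-0.4, 0.6, -0.8]
width: 0.186
```

{"name": "move_arm", "arguments": {"steps": [[0, 0, 1, 0], [0, 0, 1, 0], [0, 0, 2, 0], [0, 0, 2, 0]]}}

```text
clock: 7.42
position: [0.4697, 0.3515, 0.22]
ee_rot: [0.406, 3.115, 0.001]
force: [-4.8, -3.1, 15.0]
width: 0.19
```

Contact (15 N). Releasing, then lifting.

{"name": "move_arm", "arguments": {"steps": [[0, 0, 1, 0], [0, 0, 1, 0], [0, 0, 1, 0], [0, 0, 1, 0]], "grip": 40}}

```text
clock: 7.92
position: [0.4696, 0.3515, 0.2176]
ee_rot: [-0.405, -3.115, 0.0]
force: [0.3, -0.3, -0.6]
width: 0.434
```

{"name": "move_arm", "arguments": {"steps": [[0, 0, -15, 0], [0, 0, -50, 0], [0, 0, -100, 0], [0, 0, -160, 0], [0, 0, -210, 0], [0, 0, -230, 0], [0, 0, -230, 0]]}}

```text
clock: 8.8
position: [0.4698, 0.3514, 0.4504]
ee_rot: [0.405, 3.113, 0.005]
force: [0.4, -0.3, -0.4]
width: 0.44
```

```bash
python3 snap.py w4;python3 - <<'E'
import cv2
t=cv2.imread('pics/w4.png')
cv2.imwrite('pics/w4a.png',cv2.resize(t[110:250,200:380],None,fx=4,fy=4,interpolation=cv2.INTER_CUBIC))
E
```

```text
8.8 [0.4698 0.3514 0.4504] [0.405 3.113 0.005] [-0.9   0.34  0.22  1.62 -0.08  1.19  0.66] [ 0.4 -0.3 -0.4] 0.43965080688825503
```

View pics/w4a.png

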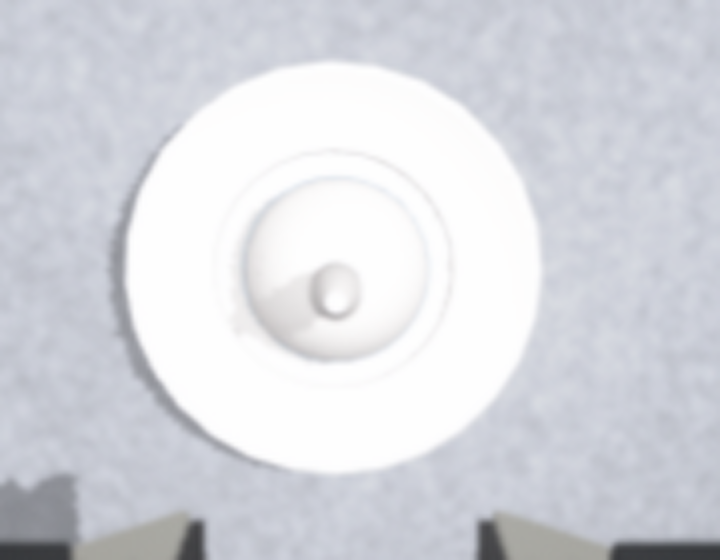

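Lid parked upright and concentric in the saucer (wrist crop: finial ~(336,290), inside the floor ring). Next is the sugar lid on the teapot.

```bash
python3 - <<'E'
from h import *
s=arm.observe()
print(shift(s,np.array([.418,-.367,.43])-s["position"]))
E
```

```text
[-134.17096579 -707.53580071   17.6773352 ]
```

{"name": "move_arm", "arguments": {"steps": [[-5, -25, 0, 0], [-14, -75, 0, 0], [-25, -130, 0, 0], [-36, -190, 0, 0], [-47, -250, 0, 0], [-59, -310, 0, 0], [-70, -370, 0, 0], [-82, -430, 0, 0], [-93, -490, 0, 0], [-104, -550, 5, 0], [-116, -610, 10, 0], [-127, -670, 15, 0], [-133, -703, 18, 0], [-134, -708, 18, 0], [-134, -708, 18, 0], [-134, -708, 18, 0], [-134, -708, 18, 0]], "grip": 60}}

```text
clock: 10.98
position: [0.4184, -0.3661, 0.4298]
ee_rot: [0.403, 3.115, 0.001]
force: [0.6, -0.0, 0.2]
width: 0.653
```

```bash
python3 snap.py w5;python3 - <<'E'
import cv2
t=cv2.imread('pics/w5.png')
cv2.imwrite('pics/w5a.png',cv2.resize(t[110:260,200:380],None,fx=4,fy=4,interpolation=cv2.INTER_CUBIC))
E
```

```text
10.975 [ 0.4184 -0.3661  0.4298] [4.030e-01 3.115e+00 1.000e-03] [ 0.12  0.34  0.68  1.75 -0.23  1.14  2.18] [ 0.6 -0.   0.2] 0.6531917948692483
```

View pics/w5a.png

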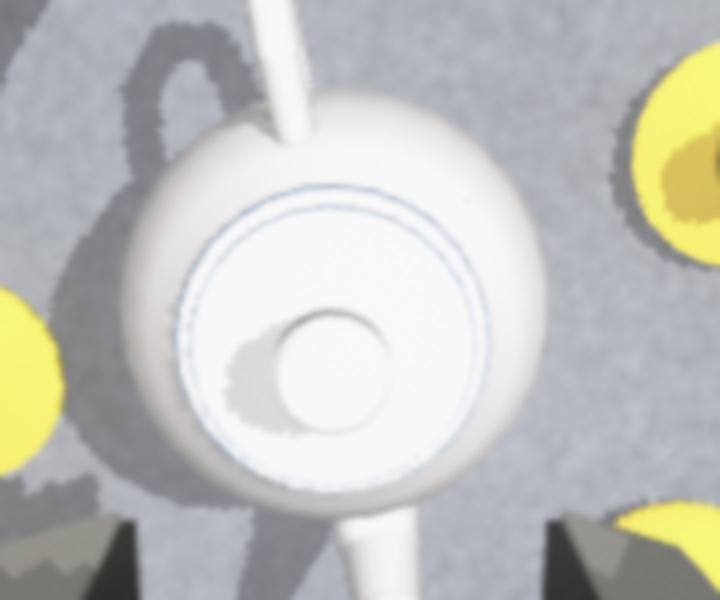

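View pics/w5.png

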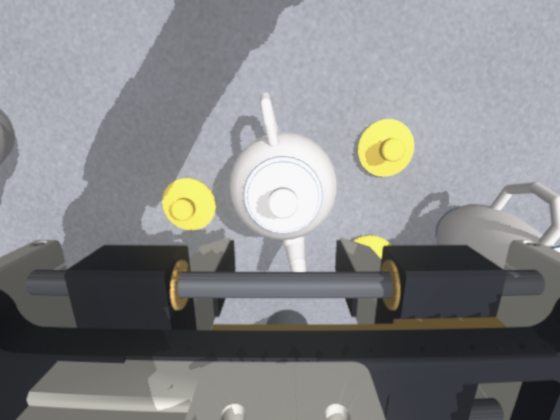

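```bash
python3 - <<'E'
from h import *
print(W("w5",333,339,200,110,4,.105),W("w5",332,376,200,110,4,.138))
s=arm.observe()
print(shift(s,np.array([.4175,-.3665,.098+.040+.159])-s["position"]))
E
```

```text
[ 0.4151 -0.3673] [ 0.4165 -0.3677]
[  0.72870545  -0.44379824 132.8324544 ]
```

{"name": "move_arm", "arguments": {"steps": [[1.5, -1.8, 40, 0], [1.5, -1.8, 80, 0], [1.5, -1.8, 110, 0], [1.5, -1.8, 126, 0], [1.5, -1.8, 132, 0], [1.5, -1.8, 132, 0]], "grip": 50}}

```text
clock: 11.78
position: [0.4162, -0.3687, 0.2982]
ee_rot: [0.405, 3.115, -0.0]
force: [0.7, -0.9, 0.0]
width: 0.544
```

{"name": "move_arm", "arguments": {"steps": [[0, 0, 0, 0], [0, 0, 0, 0], [0, 0, 0, 0], [0, 0, 0, 0], [0, 0, 0, 0], [0, 0, 0, 0]], "grip": 15}}

```text
clock: 12.52
position: [0.4161, -0.3687, 0.2982]
ee_rot: [0.405, 3.114, -0.0]
force: [-0.4, 0.7, 6.8]
width: 0.32
```

```bash
python3 - <<'E'
from h import *
s=arm.observe();print(s["width"]*92,s["force"],s["position"])
print(shift(s,np.array([.567,.1233,.42])-s["position"]))
E
```

```text
29.462402761142116 [-0.44077819  0.65653773  6.79491461] [ 0.41614233 -0.36867001  0.2982225 ]
[ -19.98297362  514.20011136 -121.74240866]
```

{"name": "move_arm", "arguments": {"steps": [[0, 0, -8, 0], [0, 0, -25, 0], [0, 0, -60, 0], [0, 0, -110, 0], [0, 0, -150, 0], [-1, 15, -162, 0], [-2, 50, -162, 0], [-4, 100, -162, 0], [-6, 155, -162, 0], [-8, 210, -162, 0], [-10, 265, -162, 0], [-12, 320, -162, 0], [-14, 375, -162, 0], [-16, 425, -150, 0], [-18, 470, -135, 0], [-19, 500, -122, 0], [-20, 512, -122, 0], [-20, 514, -122, 0], [-20, 514, -122, 0], [-20, 514, -122, 0]]}}

```text
clock: 15.02
position: [0.5669, 0.1216, 0.4204]
ee_rot: [0.409, 3.114, 0.0]
force: [-0.6, -0.1, -1.0]
width: 0.317
```

```bash
python3 snap.py w6
```

```text
15.025 [0.5669 0.1216 0.4204] [0.409 3.114 0.   ] [-0.64  0.36  0.47  1.69 -0.18  1.13  1.18] [-0.6 -0.1 -1. ] 0.3171020290254421
```

View pics/w6.png

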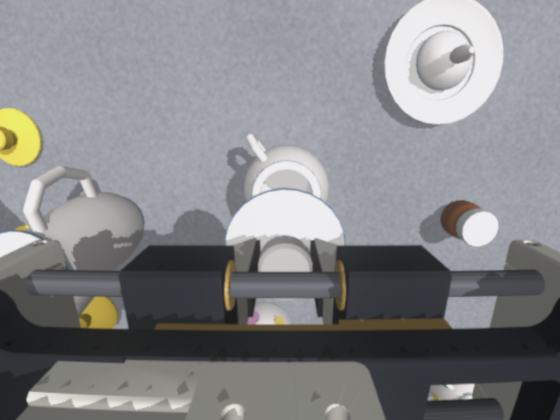

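```bash
python3 - <<'E'
from h import *
t=cv2.imread('pics/w6.png')
s=np.load("pics/w6.npz");s={k:s[k] for k in s.files}
th=np.linspace(0,2*np.pi,60)
f=5;x0,y0=220,120
a=cv2.resize(t[120:250,220:360],None,fx=f,fy=f,interpolation=cv2.INTER_CUBIC)
def circ(c,r,z,col):
    for p in wproj(s,np.c_[c[0]+r*np.cos(th),c[1]+r*np.sin(th),z+0*th]):
        cv2.circle(a,(int((p[0]-x0+.5)*f),int((p[1]-y0+.5)*f)),2,col,-1)
circ((.567,.1233),.038,.085,(0,0,255)); circ((.567,.1233),.03,.085,(0,255,0))
circ(s["position"][:2],.038,s["position"][2]-.1915,(255,0,0))
cv2.imwrite('pics/w6a.png',a)
E
```

```text
(no output)
```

View pics/w6a.png

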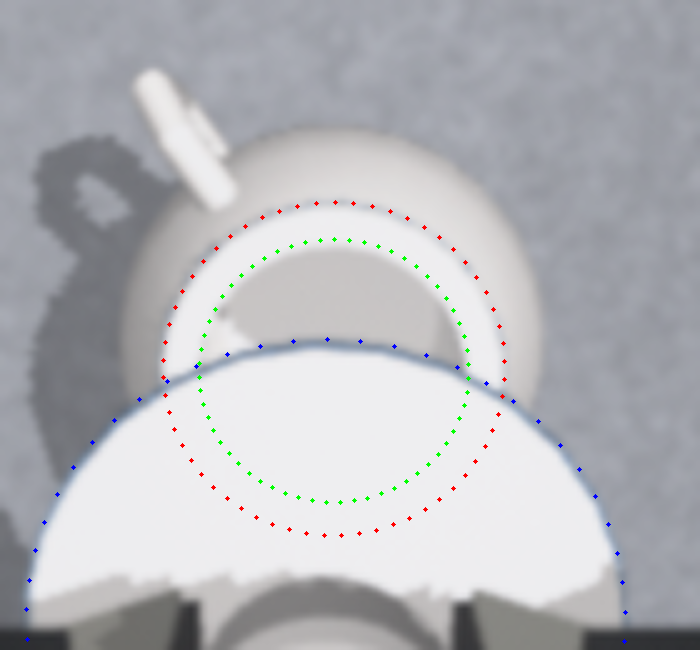

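Overlay matches: the lid is centred in the grip and the bowl's rim is where I estimated it. Lowering.

{"name": "move_arm", "arguments": {"steps": [[0, 0, 40, 0], [0, 0, 80, 0], [0, 0, 110, 0], [0, 0, 125, 0], [0, 0, 131, 0], [0, 0, 134, 0], [0, 0, 136, 0], [0, 0, 138, 0], [0, 0, 140, 0], [0, 0, 141, 0], [0, 0, 142, 0], [0, 0, 142, 0]]}}

```text
clock: 16.58
position: [0.5669, 0.1232, 0.2783]
ee_rot: [0.406, 3.115, 0.001]
force: [-1.3, 0.6, 5.9]
width: 0.319
```

{"name": "move_arm", "arguments": {"steps": [[0, 0, 0.5, 0], [0, 0, 0.5, 0]]}}

```text
clock: 16.82
position: [0.567, 0.1231, 0.2782]
ee_rot: [0.406, 3.115, 0.001]
force: [-4.1, -1.3, 9.8]
width: 0.322
```

{"name": "move_arm", "arguments": {"steps": [[0, 0, 0, 0], [0, 0, 0, 0], [0, 0, 0, 0], [0, 0, 0, 0]], "grip": 50}}

```text
clock: 17.32
position: [0.5669, 0.1232, 0.2771]
ee_rot: [-0.405, -3.115, 0.0]
force: [0.5, 0.2, -0.4]
width: 0.54
```

{"name": "move_arm", "arguments": {"steps": [[0, 0, -15, 0], [0, 0, -50, 0], [0, 0, -100, 0], [0, 0, -150, 0], [0, 0, -180, 0], [0, 0, -180, 0], [0, 0, -180, 0]]}}

```text
clock: 18.2
position: [0.5665, 0.1231, 0.4571]
ee_rot: [-0.405, -3.115, -0.0]
force: [-0.8, 1.0, -1.0]
width: 0.546
```

```bash
python3 snap.py w7;python3 - <<'E'
from h import *
t=cv2.imread('pics/w7.png')
cv2.imwrite('pics/w7a.png',cv2.resize(t[110:260,200:380],None,fx=4,fy=4,interpolation=cv2.INTER_CUBIC))
s=arm.observe()
print(shift(s,np.array([.5575,-.1268,.47])-s["position"]))
E
```

```text
18.2 [0.5665 0.1231 0.4571] [-0.405 -3.115 -0.   ] [-0.66  0.34  0.48  1.64 -0.16  1.21  1.17] [-0.8  1.  -1. ] 0.545514453195959
[ -55.26315316 -243.95718574  -13.37967283]
```

View pics/w7a.png

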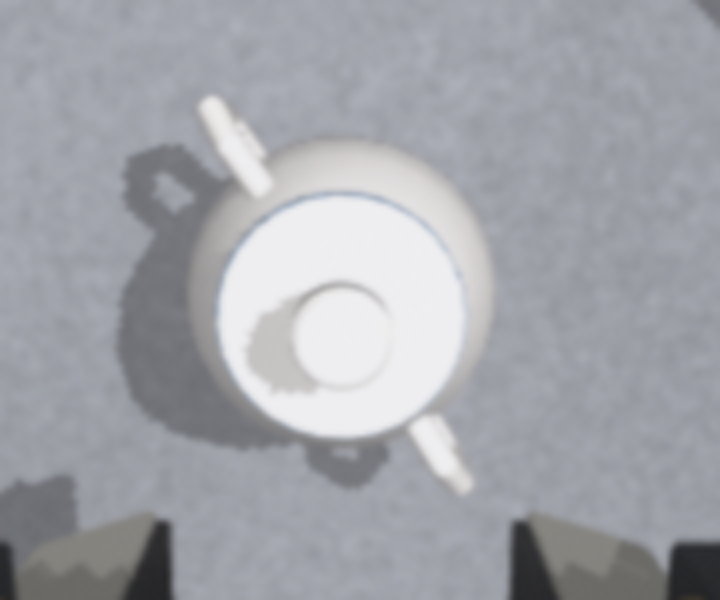

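Sugar lid is home on the bowl: flange ring centred at (342,315), covering the rim. Next is the tea lid on the coffee pot.

{"name": "move_arm", "arguments": {"steps": [[-8, -36, -13, 0], [-20, -90, -13, 0], [-34, -150, -13, 0], [-47, -205, -13, 0], [-54, -238, -13, 0], [-55, -244, -13, 0], [-55, -244, -13, 0], [-55, -244, -13, 0], [-55, -244, -13, 0]]}}

```text
clock: 19.38
position: [0.5579, -0.1254, 0.47]
ee_rot: [-0.402, -3.115, -0.001]
force: [-0.7, -0.8, -0.5]
width: 0.546
```

```bash
python3 snap.py w8;python3 - <<'E'
from h import *
t=cv2.imread('pics/w8.png')
cv2.imwrite('pics/w8a.png',cv2.resize(t[110:260,200:380],None,fx=4,fy=4,interpolation=cv2.INTER_CUBIC))
E
```

```text
19.375 [ 0.5579 -0.1254  0.47  ] [-4.020e-01 -3.115e+00 -1.000e-03] [-0.29  0.32  0.57  1.64 -0.18  1.23  1.63] [-0.7 -0.8 -0.5] 0.546363482503485
```

View pics/w8a.png

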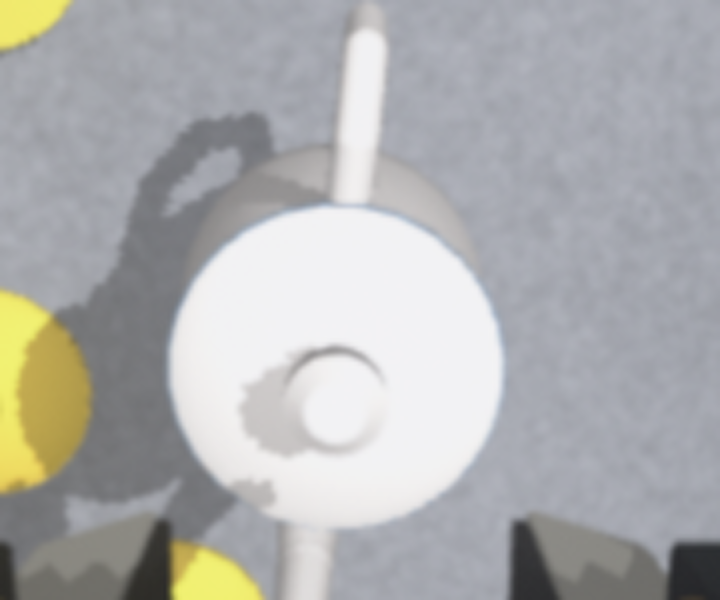

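```bash
python3 - <<'E'
from h import *
print(W("w8",336,366,200,110,4,.167),W("w8",335,406,200,110,4,.203))
s=arm.observe()
print(shift(s,np.array([.557,-.127,.158+.044+.159])-s["position"]))
E
```

```text
[ 0.5564 -0.1262] [ 0.5563 -0.1262]
[  0.43859506  -1.55774074 109.09916983]
```

{"name": "move_arm", "arguments": {"steps": [[1.3, 0, 40, 0], [1.3, 0, 75, 0], [1.3, 0, 98, 0], [1.3, 0, 107, 0], [1.3, 0, 109, 0], [1.3, 0, 109, 0]]}}

```text
clock: 20.18
position: [0.5567, -0.1265, 0.362]
ee_rot: [0.405, 3.114, 0.0]
force: [-0.0, -0.3, 0.3]
width: 0.547
```

{"name": "move_arm", "arguments": {"steps": [[0, 0, 0, 0], [0, 0, 0, 0], [0, 0, 0, 0], [0, 0, 0, 0], [0, 0, 0, 0], [0, 0, 0, 0]], "grip": 10}}

```text
clock: 20.92
position: [0.5564, -0.1264, 0.3614]
ee_rot: [0.405, 3.115, 0.0]
force: [-1.6, 0.7, 4.3]
width: 0.25
```

```bash
python3 - <<'E'
from h import *
s=arm.observe();print(s["width"]*92,s["force"],s["position"])
print(shift(s,np.array([.4155,-.3675,.43])-s["position"]))
E
```

```text
23.020984799236608 [-1.56275844  0.69972985  4.28271862] [ 0.55642884 -0.12644094  0.36142061]
[  74.51388332 -269.09086731  -68.63909603]
```

{"name": "move_arm", "arguments": {"steps": [[0, 0, -8, 0], [0, 0, -25, 0], [0, 0, -50, 0], [2, -8, -65, 0], [9, -32, -69, 0], [22, -80, -69, 0], [37, -132, -69, 0], [51, -185, -69, 0], [65, -235, -69, 0], [72, -260, -69, 0], [74, -268, -69, 0], [74.5, -269, -69, 0], [74.5, -269, -69, 0], [74.5, -269, -69, 0]]}}

```text
clock: 22.68
position: [0.4163, -0.3664, 0.4301]
ee_rot: [-0.402, -3.116, -0.001]
force: [0.2, -0.4, -0.6]
width: 0.254
```

```bash
cat > ov.py <<'E'
import sys
from h import *
# name potx poty rimz rimR offz flangeR
n=sys.argv[1];px,py,rz,rr,off,fr=map(float,sys.argv[2:8])
s=np.load(f"pics/{n}.npz");s={k:s[k] for k in s.files}
t=cv2.imread(f'pics/{n}.png');th=np.linspace(0,2*np.pi,60);f=4;x0,y0=190,110
a=cv2.resize(t[110:260,190:390],None,fx=f,fy=f,interpolation=cv2.INTER_CUBIC)
def circ(c,r,z,col):
    for p in wproj(s,np.c_[c[0]+r*np.cos(th),c[1]+r*np.sin(th),z+0*th]):
        cv2.circle(a,(int((p[0]-x0+.5)*f),int((p[1]-y0+.5)*f)),2,col,-1)
circ((px,py),rr,rz,(0,0,255)); circ((px,py),.03,rz,(0,255,0))
circ(s["position"][:2],fr,s["position"][2]-off+.0085,(255,0,0))
cv2.imwrite(f'pics/{n}a.png',a)
E
python3 snap.py w9; python3 ov.py w9 .4155 -.3675 .105 .042 .2034 .042
```

```text
22.675 [ 0.4163 -0.3664  0.4301] [-4.020e-01 -3.116e+00 -1.000e-03] [ 0.14  0.33  0.65  1.75 -0.22  1.14  2.17] [ 0.2 -0.4 -0.6] 0.2536708438923963
```

View pics/w9a.png

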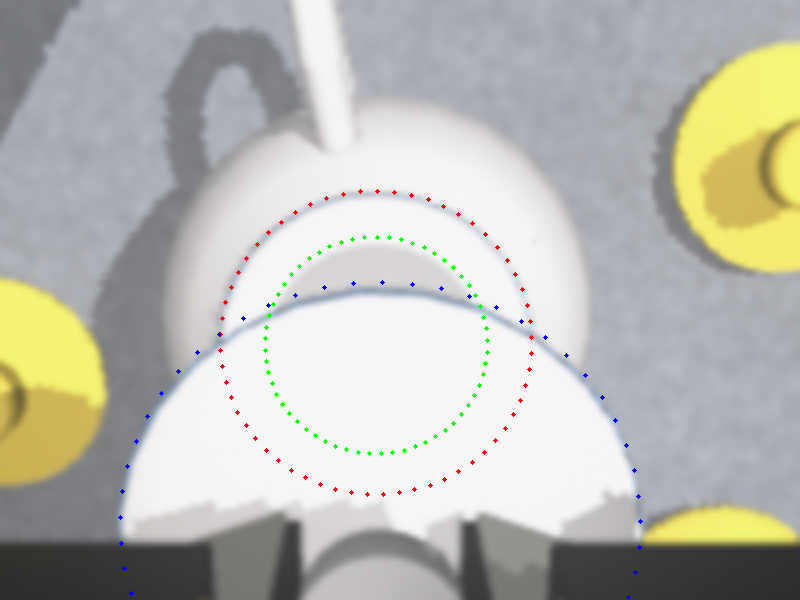

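{"name": "move_arm", "arguments": {"steps": [[0, 0, 40, 0], [0, 0, 80, 0], [0, 0, 105, 0], [0, 0, 115, 0], [0, 0, 119, 0], [0, 0, 122, 0], [0, 0, 124, 0], [0, 0, 126, 0], [0, 0, 127, 0], [0, 0, 128, 0], [0, 0, 128.7, 0], [0, 0, 128.7, 0]]}}

```text
clock: 24.22
position: [0.4155, -0.3674, 0.3015]
ee_rot: [0.405, 3.115, 0.0]
force: [0.8, -0.4, -0.7]
width: 0.255
```

{"name": "move_arm", "arguments": {"steps": [[0, 0, 0.5, 0], [0, 0, 1, 0], [0, 0, 1.5, 0], [0, 0, 1.5, 0]]}}

```text
clock: 24.72
position: [0.4154, -0.3676, 0.3013]
ee_rot: [0.406, 3.114, 0.001]
force: [-4.1, 3.5, 16.2]
width: 0.257
```

Contact at the expected height. Releasing.

{"name": "move_arm", "arguments": {"steps": [[0, 0, -0.5, 0], [0, 0, -0.5, 0], [0, 0, -0.5, 0], [0, 0, -0.5, 0]], "grip": 50}}

```text
clock: 25.22
position: [0.4155, -0.3674, 0.3004]
ee_rot: [-0.406, -3.115, -0.0]
force: [-0.6, -0.7, -0.6]
width: 0.541
```

{"name": "move_arm", "arguments": {"steps": [[0, 0, -15, 0], [0, 0, -50, 0], [0, 0, -100, 0], [0, 0, -140, 0], [0, 0, -150, 0], [0, 0, -150, 0], [0, 0, -150, 0]]}}

```text
clock: 26.1
position: [0.4153, -0.367, 0.4494]
ee_rot: [-0.405, -3.114, -0.002]
force: [-0.1, -0.3, -0.4]
width: 0.544
```

```bash
python3 snap.py w10; python3 ov.py w10 .4155 -.3675 .105 .042 .2034 .001
python3 - <<'E'
from h import *
s=arm.observe()
print(shift(s,np.array([.469,.351,.43])-s["position"]))
E
```

```text
26.1 [ 0.4153 -0.367   0.4494] [-4.050e-01 -3.114e+00 -2.000e-03] [ 0.13  0.31  0.66  1.72 -0.21  1.18  2.16] [-0.1 -0.3 -0.4] 0.5443191194636888
[131.86795083 707.8536565   20.04068008]
```

View pics/w10a.png

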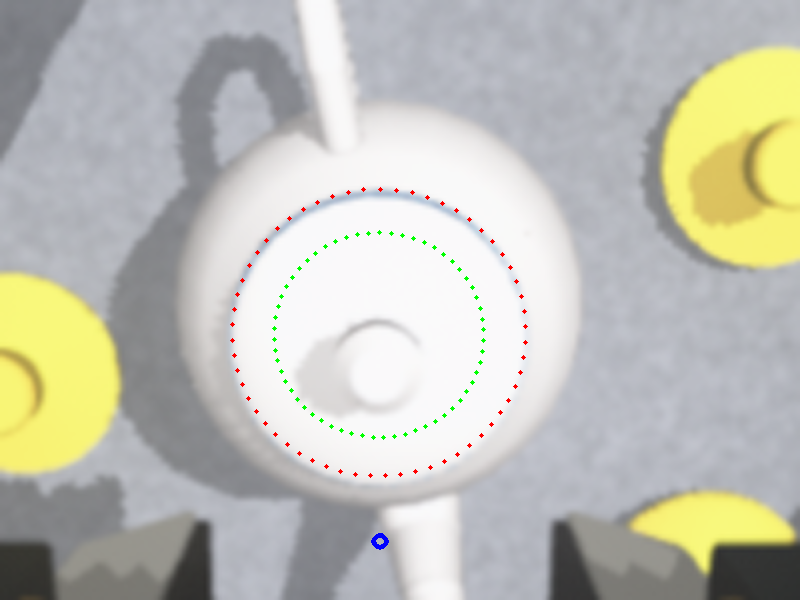

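Tea lid is home, with its flange concentric on the rim. Last is the coffee lid from the saucer.

{"name": "move_arm", "arguments": {"steps": [[5, 25, 0, 0], [14, 75, 0, 0], [25, 130, 0, 0], [36, 190, 0, 0], [47, 250, 0, 0], [58, 310, 0, 0], [69, 370, 0, 0], [80, 430, 0, 0], [91, 490, 0, 0], [102, 550, 5, 0], [114, 610, 10, 0], [125, 670, 15, 0], [131, 703, 20, 0], [132, 708, 20, 0], [132, 708, 20, 0], [132, 708, 20, 0], [132, 708, 20, 0]]}}

```text
clock: 28.28
position: [0.4694, 0.3496, 0.4309]
ee_rot: [0.408, 3.115, 0.0]
force: [0.5, -0.2, -0.0]
width: 0.546
```

```bash
python3 snap.py w11; python3 ov.py w11 .4697 .3515 .012 .034 .2034 .001
python3 - <<'E'
from h import *
s=arm.observe()
print(shift(s,np.array([.4697,.3515,.2195])-s["position"]))
E
```

```text
28.275 [0.4694 0.3496 0.4309] [0.408 3.115 0.   ] [-0.89  0.35  0.21  1.65 -0.08  1.15  0.66] [ 0.5 -0.2 -0. ] 0.5457807459709147
[1.74022414e-01 1.63787311e+00 2.11425235e+02]
```

View pics/w11a.png

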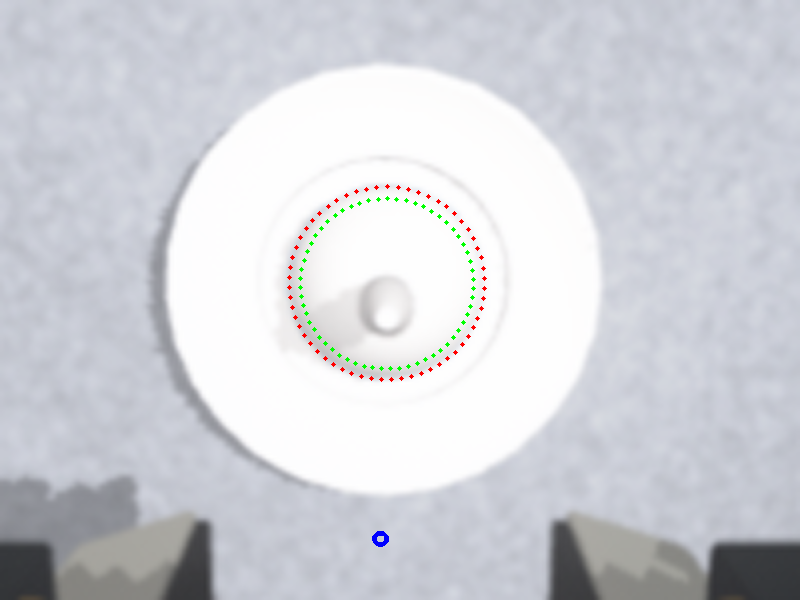

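{"name": "move_arm", "arguments": {"steps": [[0, 0.5, 50, 0], [0, 0.5, 105, 0], [0, 0.5, 155, 0], [0, 0.5, 190, 0], [0, 0.5, 205, 0], [0, 0.5, 210, 0], [0, 0.5, 210, 0]]}}

```text
clock: 29.2
position: [0.4697, 0.3515, 0.2215]
ee_rot: [0.406, 3.114, 0.002]
force: [-0.0, -0.1, 0.1]
width: 0.543
```

{"name": "move_arm", "arguments": {"steps": [[0, 0, 0, 0], [0, 0, 0, 0], [0, 0, 0, 0], [0, 0, 0, 0], [0, 0, 0, 0], [0, 0, 0, 0]], "grip": 5}}

```text
clock: 29.95
position: [0.4693, 0.3515, 0.2207]
ee_rot: [0.405, 3.115, 0.001]
force: [0.0, 0.6, 2.6]
width: 0.186
```

```bash
python3 - <<'E'
from h import *
s=arm.observe();print(s["width"]*92,s["force"],s["position"])
print(shift(s,np.array([.5567,-.1264,.46])-s["position"]))
E
```

```text
17.092981753396614 [0.01528331 0.6403606  2.55107504] [0.46934162 0.3514506  0.2207123 ]
[-206.79789125 -439.45984342 -239.45973147]
```

{"name": "move_arm", "arguments": {"steps": [[0, 0, -8, 0], [0, 0, -25, 0], [0, 0, -60, 0], [0, 0, -110, 0], [0, 0, -165, 0], [0, 0, -210, 0], [-5, -11, -235, 0], [-20, -43, -239, 0], [-42, -89, -239, 0], [-65, -138, -239, 0], [-88, -187, -239, 0], [-111, -236, -239, 0], [-134, -285, -239, 0], [-157, -334, -239, 0], [-180, -383, -239, 0], [-198, -421, -239, 0], [-206, -437, -239, 0], [-207, -439.5, -239, 0], [-207, -439.5, -239, 0], [-207, -439.5, -239, 0]]}}

```text
clock: 32.45
position: [0.5569, -0.1248, 0.4595]
ee_rot: [-0.402, -3.116, -0.001]
force: [-0.3, 0.3, -0.8]
width: 0.185
```

```bash
python3 snap.py w12; python3 ov.py w12 .5565 -.1263 .165 .034 .2157 .034
```

```text
32.45 [ 0.5569 -0.1248  0.4595] [-4.020e-01 -3.116e+00 -1.000e-03] [-0.21  0.31  0.45  1.65 -0.15  1.21  1.59] [-0.3  0.3 -0.8] 0.18539517512841558
```

View pics/w12a.png

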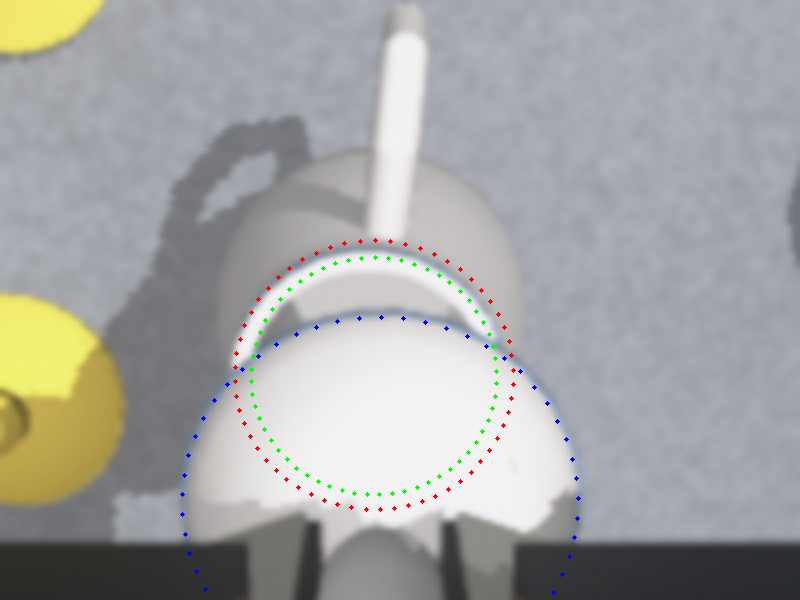

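{"name": "move_arm", "arguments": {"steps": [[-1.2, -1.3, 25, 0], [-1.2, -1.3, 50, 0], [-1.2, -1.3, 65, 0], [-1.2, -1.3, 73, 0], [-1.2, -1.3, 77, 0], [-1.2, -1.3, 80, 0], [-1.2, -1.3, 82, 0], [-1.2, -1.3, 83.5, 0], [-1.2, -1.3, 85, 0], [-1.2, -1.3, 86, 0], [-1.2, -1.3, 86, 0]]}}

```text
clock: 33.88
position: [0.5578, -0.1281, 0.3737]
ee_rot: [0.405, 3.115, 0.0]
force: [0.5, 0.7, 0.1]
width: 0.189
```

{"name": "move_arm", "arguments": {"steps": [[0, 0, 0.5, 0], [0, 0, 1, 0], [0, 0, 1.5, 0], [0, 0, 1.5, 0]]}}

```text
clock: 34.38
position: [0.5581, -0.1284, 0.3737]
ee_rot: [0.405, 3.113, 0.001]
force: [-3.4, 1.2, 12.4]
width: 0.183
```

{"name": "move_arm", "arguments": {"steps": [[0, 0, -0.7, 0], [0, 0, -0.7, 0], [0, 0, -0.7, 0], [0, 0, -0.7, 0]], "grip": 40}}

```text
clock: 34.88
position: [0.5576, -0.1281, 0.3725]
ee_rot: [-0.405, -3.115, 0.0]
force: [-0.6, 0.1, -0.1]
width: 0.433
```

{"name": "move_arm", "arguments": {"steps": [[0, 0, -15, 0], [0, 0, -50, 0], [0, 0, -90, 0], [0, 0, -110, 0], [0, 0, -110, 0], [0, 0, -110, 0]]}}

```text
clock: 35.62
position: [0.5574, -0.128, 0.4823]
ee_rot: [-0.405, -3.115, -0.0]
force: [-1.0, 0.0, 0.2]
width: 0.434
```

```bash
python3 snap.py w13; python3 ov.py w13 .5575 -.128 .165 .034 .2157 .001
```

```text
35.625 [ 0.5574 -0.128   0.4823] [-0.405 -3.115 -0.   ] [-0.21  0.3   0.46  1.61 -0.14  1.26  1.59] [-1.   0.   0.2] 0.4337336310658435
```

View pics/w13a.png

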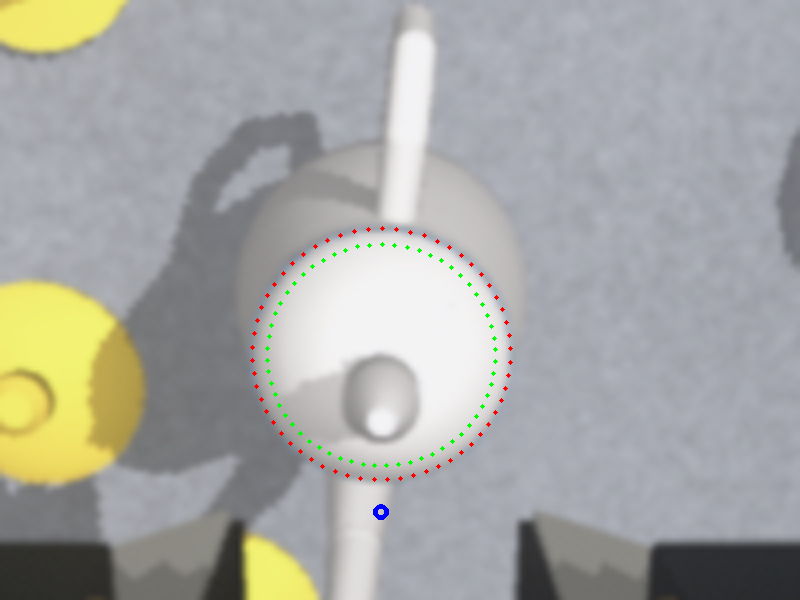

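Coffee lid is home. I'll back the arm off to the left, then do a final check from the fixed cameras.

{"name": "move_arm", "arguments": {"steps": [[40, 30, -20, 0], [80, 60, -20, 0], [120, 90, -20, 0], [150, 130, -20, 0], [180, 180, -20, 0], [180, 230, -20, 0], [180, 230, -20, 0], [180, 230, -20, 0], [180, 230, -20, 0]]}}

```text
clock: 36.8
position: [0.4426, 0.1389, 0.5024]
ee_rot: [-0.409, -3.114, 0.001]
force: [-0.3, -0.9, 0.6]
width: 0.436
```

```bash
python3 - <<'E'
from h import *
s=arm.get_image("scene")[:,:,::-1];t=arm.get_image("top")[:,:,::-1]
cv2.imwrite('pics/fin_s.png',cv2.resize(s[110:290,200:350],None,fx=3.3333,fy=3.3333,interpolation=cv2.INTER_CUBIC))
cv2.imwrite('pics/fin_t.png',cv2.resize(t[130:330,120:470],None,fx=2.25,fy=2.25,interpolation=cv2.INTER_CUBIC))
E
```

```text
(no output)
```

View pics/fin_s.png

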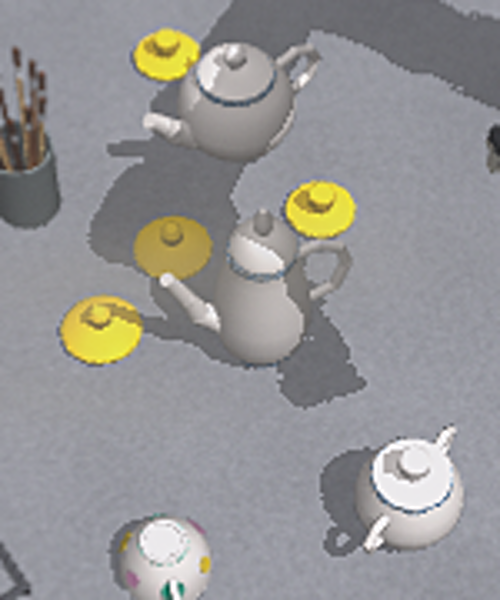

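View pics/fin_t.png

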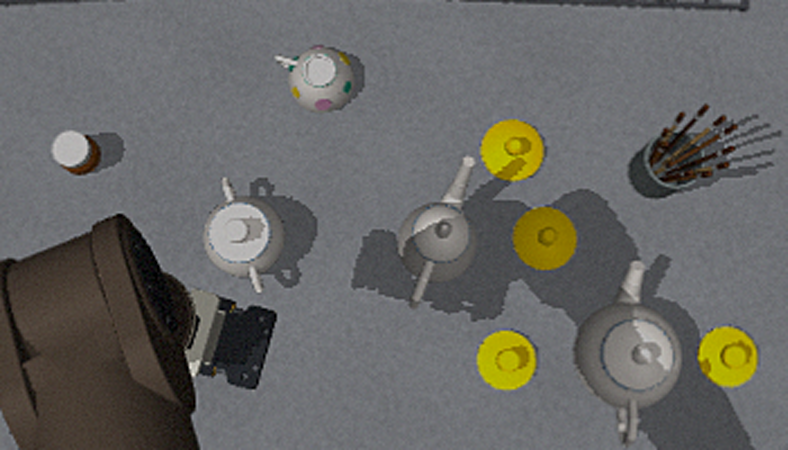

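Every lid sits level and centred on its own pot, nothing else has moved, and the arm is clear. Handing in.

```bash
python3 -c "
from cell import arm
print(arm.sign_off())"
```

```text
the job is handed in; nothing more can be done
None
```

All three lids are back on their own pots, and the job was handed in at about 37 s of the 120 s allowed. I parked the coffee lid in the saucer, moved the sugar lid to the sugar bowl and the tea lid to the teapot, then took the coffee lid from the saucer to the coffee pot.

- **Seating:** each lid touched down with 10–16 N within about 1 mm of its computed home height. The wrist pictures taken after each release showed its flange centred on the rim to about 1–2 mm.
- **Rest of the scene:** the final top and scene pictures showed the pots, brush jar, painted cup and yellow look-alikes where they stood at the start, and the paint jar too where only the top picture showed it. The arm was clear of everything. The saucer was hidden behind the arm in the last top picture; the wrist camera last saw it in place just before I picked the coffee lid up again.
- **One disagreement:** my coffee pot position, taken from the tea lid sitting on it, was about 2 mm off the open mouth. I corrected for that before lowering the coffee lid.

No check failed, but the sign-off reports no verdict, so I have not seen the official result.

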